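# Open the push-and-turn cap of the solvent jug

### The job

Open the blue solvent jug on the joinery bench: press its red child-resistant cap firmly down until you feel it bottom, keep it down while turning it anticlockwise (seen from above) until you feel it reach its end stop, and lift it off there. Then set the cap gently, right way up on its skirt, in the wooden tray and let go. Do not force the cap or the jug beyond a firm hand push, and leave the other things on the bench alone.

Things in the scene. Friction and masses are not known exactly. Their poses are not given: they have to be found in the camera images.
- jug: Blue plastic jug, body 140 x 100 mm, immovable in a plywood cradle (170 x 130 mm) fixed to the bench. Origin on the bench, on the vertical axis of neck and cap; z up. Jug and cradle reach 65 mm behind the axis (own -x), 105 mm ahead (own +x) and 65 mm to each side; a handle hoop on the +x side tops out 145 mm high.
- cap_center (a point): Centre, half-way up, of the loose red cap (about 60 g, 50 mm high, z up its axis). Skirt, 64 mm diameter, from 25 mm below this point to 1 mm below it, ending in a flat ledge 11 mm wide. On it a round ribbed grip, 42 mm diameter, 26 mm high, top 25 mm above this point: squeeze the grip at any yaw, with fingertips on the ledge to push down.
- cap: The same red cap; origin at the centre of its lower rim. A spring pushes it up: about 6 N to start it down, plus 1.2 N per mm, so at most 16 N. Teeth lock it until it is 2 to 6 mm down (differs from jug to jug, not measured); 2 mm lower it meets a hard bottom stop, where force rises steeply. Over 45 N between cap and jug in any direction is forcing it.
- neck (a point): Point on the neck axis, fixed to the jug, level with the closed cap's rim (150 mm up). Three lugs hold the cap down. Pushed to the bottom stop (17 to 22 N) it turns anticlockwise from above; at 32 degrees it is past the teeth. It meets an end stop at 48 to 84 degrees (differs, not measured), springy, 5 N m per rad; only at it or within the 10 degrees before it does the cap lift off. Side play 1.5 mm.
- tray: Shallow open wooden tray fixed to the bench, 180 (own x) x 160 (own y) x 22 mm outside, walls 6 mm, floor 6 mm thick. Origin at the centre of its underside.
- jar: White jar with red lid, 56 mm diameter, 80 mm high; a bystander. Origin at the centre of its underside.
- glue: Yellow glue bottle, 60 mm diameter, 160 mm high; a bystander. Origin at the centre of its underside.
- brush: Brush lying on the bench along its own x; a bystander. Origin under it.
- clamp: Small orange bar clamp lying on the bench along its own x, about 290 mm long, 44 mm high; a bystander. Origin under it.
Things that resemble listed ones, but are neither listed nor needed, are in the scene too. Several things have the shape of the cap; the one meant has the colours described above.

How it is judged:
By the outcome, as a careful person would: the job done as asked, in the order asked, and still so for the second after the job is handed in, with the robot touching nothing.
It also fails if it takes over 72 s, if anything falls off the work surface, if the arm or the gripper's body presses on something with over 40 N, if the wrist force passes 120 N, or if a joint passes its speed limit or range.

### The arm

A 6-joint arm with a two-finger parallel gripper is mounted at the origin on the work surface. World frame = base frame: x ahead of the robot, y to its left, z up, the work surface at z = 0. Lengths are in m, angles in rad, forces in N, time in s.
With the tool pointing down it reaches from about 0.375 to 0.975 m from the base axis. Payload 3.8 kg.
Tool frame: the origin (TCP) lies at the very end of the fingers, on their centre line; the grasp point (between the pads) lies 19 mm behind it; z points along the fingers, y is the direction in which the jaws open and shut (so a half turn about z gives the same grasp; the last joint's range is limited). The gripper opens to 85 mm and grips with 20 to 120 N. Pads are 22 mm wide; open, the fingers measure 114 mm over their backs; the gripper's body (76 mm by 85 mm) begins 54 mm behind the grasp point. The pads swing forward as they close: fully open they stand 13 mm farther back than shut.
Start: joints at [-1.201, 0.264, 1.604, -0, 1.274, -0.037], TCP at [0.267, -0.62, 0.231] pointing down, gripper open.
Joint ranges: [-2.63, 2.63], [-0.94, 2.18], [0.31, 2.57], [-1.31, 4.45], [0, 2.66], [-2.55, 2.55]. Speed limits (rad/s): [2.57, 2.57, 3.14, 3.14, 3.14, 3.14].

### API

Orientations are given as a rotation vector (axis times angle).
In Python, from workcell import bot, viewer, finish_job gives the robot as it stands.
- The arm moves only by the tool servo_tool, never from a script. Its argument "plan" is a list that holds one entry, the list of rows, each a list of 6 numbers: the shift along the tool's x, y, z in cm, then the turn, a rotation vector about the tool's x, y, z in degrees. A call has 1 to 20 rows; each row is the pose to reach, as a shift and turn from the pose measured when the call began, along the tool's axes at that moment; what a row does not reach only later rows make up. A row lasts 1/12 s, in which the tool goes at most 41.7 mm and 7.16 degrees, less where a joint would pass 70% of its speed; a pose out of reach is approached as far as the arm can. A call with a gripper value outside its range is refused whole. "claw" is the finger opening in cm, from 0 to 8.54, set as the call begins (left out, the last holds). The fingers move at their own pace and stop on an object; "grip_force" is the grip in N (left out, the last holds). Time passes only in rows, so rows that repeat a pose let the fingers close. It gives the time, the measured TCP pose, the force and the opening at its end, in the units of the state.
- bot.read_state(): the state, without advancing time (a new reading comes with each control period).
- viewer.read_camera(name): name is "side" or "top"; returns a dict with "color" (400x640x3 uint8, red, green, blue), "fx", "fy", "cx", "cy" (pixels), "k1" (the pictures are not rectified: a ray, as slopes to the right and down, at radius r is drawn at 1 + k1 r^2 times it, then the intrinsics apply), "eye" and "rotation" of the camera in the world. Camera axes: x right, y down, z forward; pixel columns grow to the right and rows downward; lengths in m; the calibration is good to about 2 mm. A picture is of the moment at which its call begins. There is no depth.
- finish_job(): hands the job in, once; it reports no verdict.
The state is a dict: "time": time; "q": joint angles; "joint_vel": joint speeds; "joint_torque": joint torques, N m; "tool_pos": TCP position; "tcp_rot": TCP orientation; "wrist_force": force on the tool from outside, world axes, zero at the start; "torque": the same for the moment, N m; "width": opening from 0.0 (shut) to 1.0 (fully open).
Only numpy, scipy, OpenCV 4.12 (cv2) and the standard library are available. Lean on these libraries where they do the work, as an engineer would, in place of code of your own. Each camera call takes 0.05 s, during which the arm holds its last target.

## Working session

There is one attempt and no reset: what is moved stays moved. The work goes in short steps, Python scripts to look and compute and a tool call to move; the robot and the scene stay as the last step left them, time stands still between calls to the robot, and variables do not carry over. Pictures are saved under pics/ and viewed, and the job is handed in when it is done.

Besides the shell and the picture viewer there is one more tool, called after "Request:" in YAML: its name, and indented under it one key for each argument. servo_tool: Moves the arm, as the interface text tells. Its arguments: {"type":"object","properties":{"plan":{"type":"array"},"claw":{"type":"number"},"grip_force":{"type":"number"}},"required":["plan"]}

```bash
mkdir -p pics; ls
python3 - <<'E'
from workcell import bot, viewer
import cv2
print(bot.read_state())
for n in ("side","top"):
    c=viewer.read_camera(n)
    cv2.imwrite(f"pics/{n}0.png",c["color"][:,:,::-1])
    print(n,{k:v for k,v in c.items() if k!="color"})
E
```

```text
pics
{'time': 0.0, 'q': array([-1.20087836e+00,  2.64734423e-01,  1.60538087e+00,  6.78271650e-06,
        1.27371850e+00, -3.69255393e-02]), 'joint_vel': array([-0.00020824,  0.00114553, -0.00082426, -0.00162544,  0.001144  ,
        0.0006838 ]), 'joint_torque': array([ 2.86964359e-04, -5.15111625e+01, -3.67313397e+01, -9.85327983e-05,
        1.30506992e-02, -1.98322185e-07]), 'tool_pos': array([ 0.26682259, -0.61921864,  0.22997095]), 'tcp_rot': array([-3.07465124e+00, -6.34220114e-01,  5.72980332e-04]), 'wrist_force': array([-0.45234419,  0.07510826,  0.27293013]), 'torque': array([-0.00030108, -0.02150046,  0.00552239]), 'width': 1.0046814233609254}
side {'fx': 487.159348157422, 'fy': 487.159348157422, 'cx': 319.74651076349585, 'cy': 205.8939168112324, 'k1': -0.018709971608496898, 'eye': array([0.10373897, 0.71713987, 1.02471292]), 'rotation': array([-0.76467197,  2.63797358, -1.06472804])}
top {'fx': 384.8274371629367, 'fy': 384.8274371629367, 'cx': 327.0353389284499, 'cy': 197.45806296492088, 'k1': 0.014532060189652505, 'eye': array([ 0.42397646, -0.01177198,  1.17817264]), 'rotation': array([-2.15683997,  2.14185277, -0.10897948])}
```

View pics/side0.png

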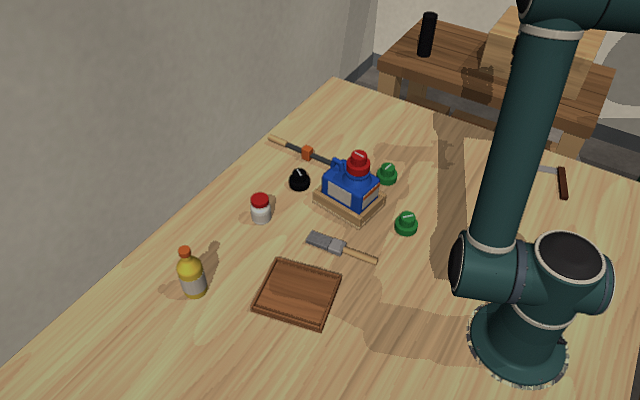

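View pics/top0.png

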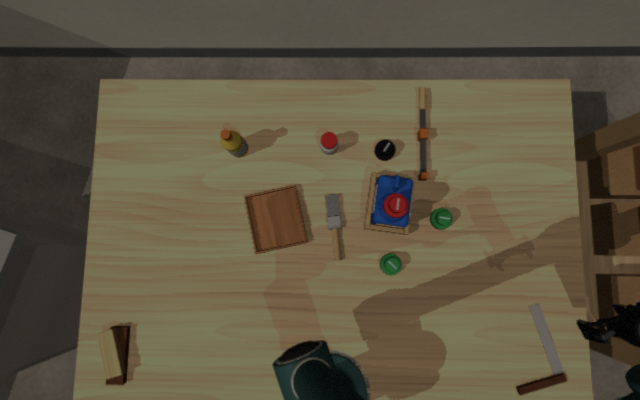

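The side view shows the jug with the red cap at about (358,162) and the tray at about (297,293). In the top view the cap is at about (397,206) and the tray at about (277,219). Next I'll enlarge both.

```bash
cat > h.py <<'E'
import numpy as np, cv2
from scipy.spatial.transform import Rotation as R
from scipy.optimize import least_squares
from workcell import bot, viewer
def ray(c,u,v):
    d=np.array([(u-c["cx"])/c["fx"],(v-c["cy"])/c["fy"]]); s=d.copy()
    for _ in range(20): s=d/(1+c["k1"]*(s@s))
    r=R.from_rotvec(c["rotation"]).apply([s[0],s[1],1]); return r
def at_z(c,u,v,z):
    r=ray(c,u,v); return c["eye"]+r*(z-c["eye"][2])/r[2]
def proj(c,P):
    p=R.from_rotvec(c["rotation"]).inv().apply(np.atleast_2d(P)-c["eye"]); s=p[:,:2]/p[:,2:]
    s=s*(1+c["k1"]*(s**2).sum(1,keepdims=True)); return s*[c["fx"],c["fy"]]+[c["cx"],c["cy"]]
def tri(obs):
    A=np.zeros((3,3));b=np.zeros(3)
    for c,u,v in obs:
        d=ray(c,u,v);d/=np.linalg.norm(d);M=np.eye(3)-np.outer(d,d);A+=M;b+=M@c["eye"]
    return np.linalg.solve(A,b)
def crop(c,x0,y0,w,h,s,name):
    im=c["color"][y0:y0+h,x0:x0+w,::-1]
    cv2.imwrite(name,cv2.resize(im,None,fx=s,fy=s,interpolation=cv2.INTER_CUBIC))
E
python3 - <<'E'
from h import *
import pickle
cs=viewer.read_camera("side");ct=viewer.read_camera("top")
pickle.dump((cs,ct),open("cams.pkl","wb"))
crop(cs,300,130,110,100,7,"pics/sc.png")
crop(ct,355,165,100,70,8,"pics/tc.png")
crop(ct,235,175,85,85,7,"pics/tt.png")
crop(cs,240,250,110,85,7,"pics/st.png")
E
```

```text
(no output)
```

View pics/sc.png

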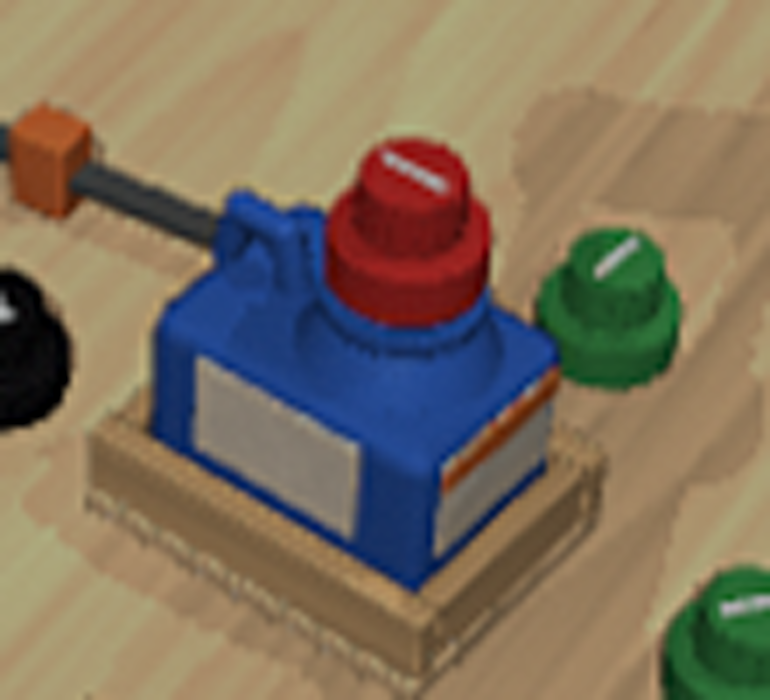

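View pics/tc.png

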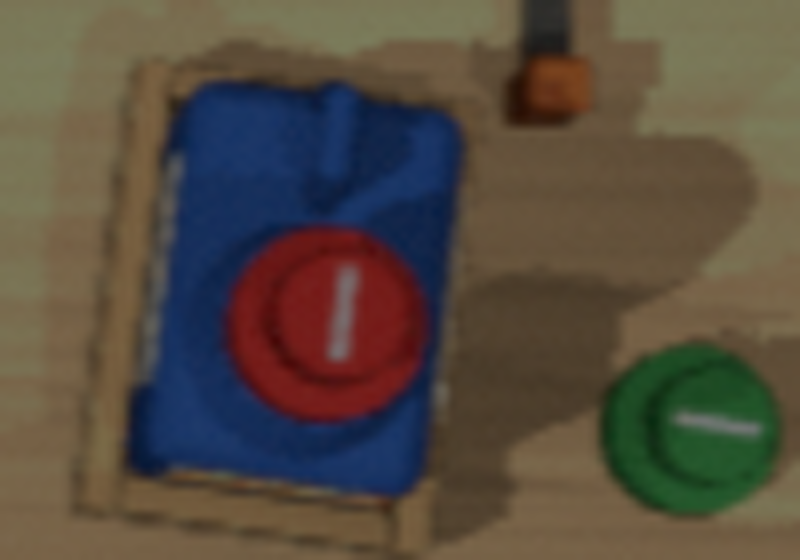

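View pics/tt.png

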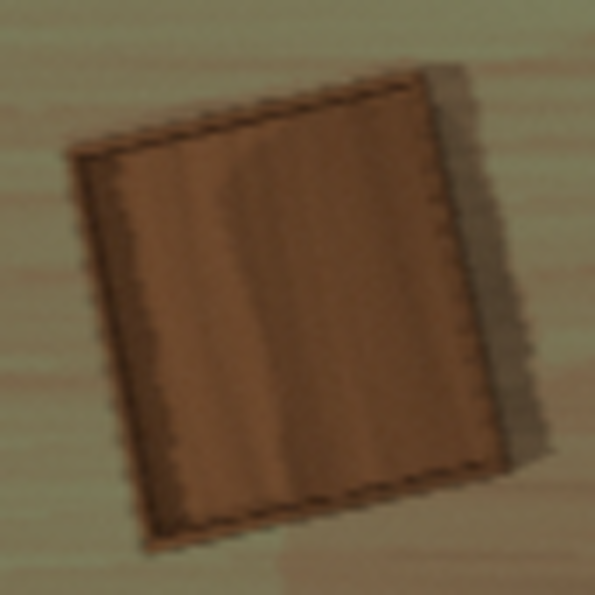

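View pics/st.png

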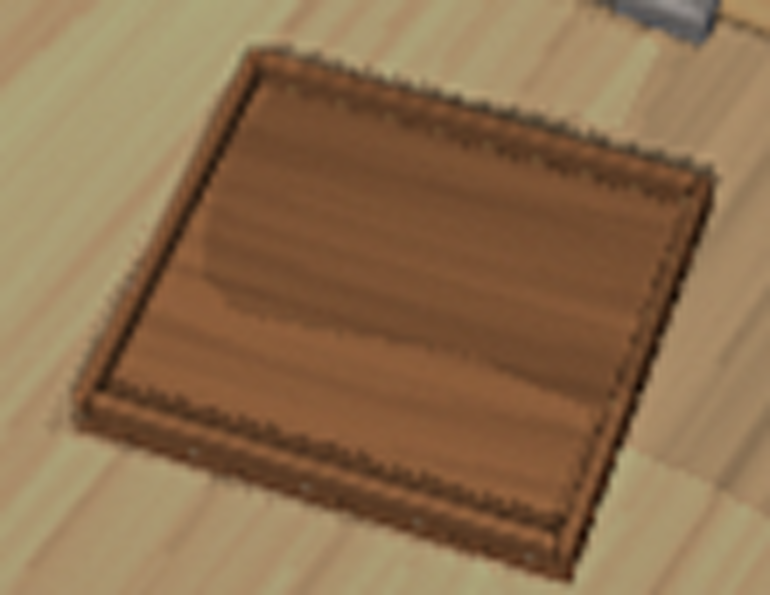

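In the crops, the cap-top mark is at crop (413,172) in the side view and (344,314) in the top view. The tray corners are clear. I'll fit the cap silhouette and tray corners in both views.

```bash
cat > fitcap.py <<'E'
from h import *
from scipy.optimize import minimize
def capmask(c,p,box,S=4):
    x0,y0,w,h=box; m=np.zeros((h*S,w*S),np.uint8)
    t=np.linspace(0,2*np.pi,60,endpoint=False)
    for r,za,zb in((.032,-.025,-.001),(.021,-.001,.025)):
        P=np.vstack([np.c_[p[0]+r*np.cos(t),p[1]+r*np.sin(t),np.full(60,p[2]+z)] for z in(za,zb)])
        q=((proj(c,P)-[x0,y0]+.5)*S-.5).astype(np.float32)
        cv2.fillConvexPoly(m,np.round(cv2.convexHull(q)*16).astype(np.int32),1,shift=4)
    return m.reshape(h,S,w,S).mean((1,3))
def redmask(c,box):
    x0,y0,w,h=box; a=c["color"][y0:y0+h,x0:x0+w].astype(float)
    r=a[...,0]-np.maximum(a[...,1],a[...,2]); ratio=r/(a[...,0]+1)
    return np.clip((ratio-.25)/.3,0,1)
def fit(cb,p0):
    M=[redmask(c,b) for c,b in cb]
    f=lambda p: sum(((capmask(c,p,b)-m)**2).sum() for (c,b),m in zip(cb,M))
    r=minimize(f,p0,method="Nelder-Mead",options=dict(initial_simplex=np.array([p0]+[np.array(p0)+.008*e for e in np.eye(3)]),xatol=1e-4,fatol=.01))
    return r.x,r.fun,[m.sum() for m in M]
E
python3 - <<'E'
from fitcap import *
import pickle
cs,ct=pickle.load(open("cams.pkl","rb"))
u=lambda x0,y0,X,Y,s:(x0+(X+.5)/s-.5,y0+(Y+.5)/s-.5)
p0=tri([(cs,*u(300,130,413,172,7)),(ct,*u(355,165,344,314,8))]);print("top pt",p0)
p0[2]-=.025
bs=(338,142,40,40);bt=(378,188,36,36)
print(fit([(cs,bs),(ct,bt)],p0)); print(fit([(cs,bs)],p0),fit([(ct,bt)],p0))
tt=[at_z(ct,*u(235,175,*q,7),.022) for q in((68,148),(425,68),(515,468),(150,550))]
st=[at_z(cs,*u(240,250,*q,7),.022) for q in((255,50),(715,178),(568,560),(78,408))]
for t in (tt,st): print(np.round(t,4),np.mean(t,0))
a=[at_z(ct,*u(235,175,*q,7),.0) for q in((68,148),(425,68),(515,468),(150,550))]
# jug/clamp/handle
for n,q in dict(cradTL=(140,62),cradBL=(75,512),cradBR=(425,558),handle=(340,85),handle2=(322,200)).items(): print(n,at_z(ct,*u(355,165,*q,8),.145 if n[0]=='h' else .03))
E
```

```text
top pt [ 0.52844737 -0.17104412  0.20026948]
(array([ 0.52941882, -0.17233785,  0.17328676]), np.float64(99.5695754251276), [np.float64(477.56347245098357), np.float64(436.8078598061746)])
(array([ 0.54826245, -0.21302622,  0.13535538]), np.float64(21.01934909091609), [np.float64(477.56347245098357)]) (array([ 0.53393236, -0.17979431,  0.12047832]), np.float64(27.505319945707495), [np.float64(436.8078598061746)])
[[0.5688 0.2637 0.022 ]
 [0.6048 0.1091 0.022 ]
 [0.4322 0.0674 0.022 ]
 [0.3964 0.2226 0.022 ]] [0.50053786 0.16569886 0.022     ]
[[0.6025 0.1125 0.022 ]
 [0.4298 0.0708 0.022 ]
 [0.3933 0.2288 0.022 ]
 [0.5639 0.2693 0.022 ]] [0.49735499 0.17036473 0.022     ]
cradTL [ 0.64129222 -0.12361549  0.03      ]
cradBL [ 0.47148711 -0.09852031  0.03      ]
cradBR [ 0.45552373 -0.22756147  0.03      ]
handle [ 0.61188768 -0.18001789  0.145     ]
handle2 [ 0.57246357 -0.17343104  0.145     ]
```

Run:
```python
from fitcap import *
import pickle
cs,ct=pickle.load(open("cams.pkl","rb"))
bs=(338,142,40,40);bt=(378,188,36,36)
for nm,cb in (("s",[(cs,bs)]),("t",[(ct,bt)]),("b",[(cs,bs),(ct,bt)])):
    M=[redmask(c,b) for c,b in cb]
    f=lambda p: sum(((capmask(c,[*p,.175],b)-m)**2).sum() for (c,b),m in zip(cb,M))
    r=minimize(f,[.529,-.172],method="Nelder-Mead",options=dict(initial_simplex=[[.529,-.172],[.537,-.172],[.529,-.164]],xatol=1e-4,fatol=.01))
    print(nm,r.x,r.fun,[m.sum() for m in M],[capmask(c,[*r.x,.175],b).sum() for c,b in cb])
    # overlay
    for (c,b),m in zip(cb,M):
        k=capmask(c,[*r.x,.175],b); x0,y0,w,h=b
        im=c["color"][y0:y0+h,x0:x0+w,::-1].repeat(8,0).repeat(8,1).copy()
        cn,_=cv2.findContours((cv2.resize(k,None,fx=8,fy=8)>.5).astype(np.uint8),0,1); cv2.drawContours(im,cn,-1,(0,255,255),1)
        if nm!="b": cv2.imwrite(f"pics/ov_{nm}.png",im)
a,b=cv2.imread("pics/ov_s.png"),cv2.imread("pics/ov_t.png"); b=cv2.copyMakeBorder(b,0,a.shape[0]-b.shape[0],0,0,0); cv2.imwrite("pics/ov.png",np.hstack([a,b]))
```

```text
s [ 0.52867455 -0.17247751] 45.75976627311312 [np.float64(477.56347245098357)] [np.float64(541.75)]
t [ 0.52790129 -0.17102205] 51.793472973270454 [np.float64(436.8078598061746)] [np.float64(509.375)]
b [ 0.52858107 -0.17175804] 99.5260517062878 [np.float64(477.56347245098357), np.float64(436.8078598061746)] [np.float64(541.5), np.float64(509.5)]
```

View pics/ov.png

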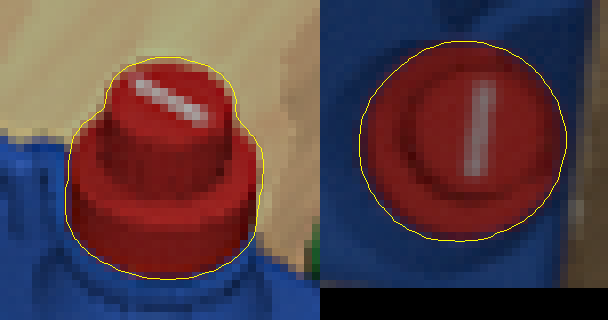

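The overlays fit well and the two views agree to about 2 mm. The cap axis is at about (0.5285, -0.1717) and the tray centre at about (0.499, 0.168). Next I'll move above the cap, keeping the tool's yaw, which leaves room for about 90° or more of anticlockwise turn.

```bash
cat >> h.py <<'E'
def to(target,rot=None):
    s=bot.read_state(); r=R.from_rotvec(s["tcp_rot"])
    d=r.inv().apply(np.array(target)-s["tool_pos"])*100
    print("shift cm",np.round(d,3))
    z=r.as_matrix(); print("x",np.round(z[:,0],4),"y",np.round(z[:,1],4),"z",np.round(z[:,2],4))
def st():
    s=bot.read_state(); print({k:np.round(s[k],4).tolist() for k in("time","tool_pos","tcp_rot","wrist_force","torque","width","q")})
E
python3 -c "
from h import *
to([.5285,-.1717,.25])"
```

```text
shift cm [ 41.743 -30.78   -1.91 ]
x [9.184e-01 3.956e-01 1.000e-04] y [ 0.3956 -0.9184 -0.0014] z [-5.0e-04  1.3e-03 -1.0e+00]
```

Request:
servo_tool:
  plan:
    - [[1.5,-1.1,-1.0,0,0,0],[4.5,-3.3,-2.0,0,0,0],[7.5,-5.5,-2.0,0,0,0],[10.5,-7.7,-2.0,0,0,0],[13.5,-9.9,-2.0,0,0,0],[16.5,-12.1,-2.0,0,0,0],[19.5,-14.3,-2.0,0,0,0],[22.5,-16.5,-2.0,0,0,0],[25.5,-18.7,-2.0,0,0,0],[28.5,-20.9,-2.0,0,0,0],[31.5,-23.1,-2.0,0,0,0],[34.5,-25.3,-2.0,0,0,0],[37.5,-27.5,-2.0,0,0,0],[39.8,-29.3,-2.0,0,0,0],[41.2,-30.4,-2.0,0,0,0],[41.74,-30.78,-1.9,0,0,0],[41.74,-30.78,-1.9,0,0,0],[41.74,-30.78,-1.9,0,0,0]]
  claw: 5.2
  grip_force: 50

```text
time: 1.7
tool_pos: [0.5281, -0.172, 0.2496]
tcp_rot: [-3.076, -0.635, 0.002]
wrist_force: [0.5, -1.0, 0.3]
width: 0.608
```

Run:
```python
from h import *
cs=viewer.read_camera("side");ct=viewer.read_camera("top")
crop(cs,310,80,110,110,5,"pics/s1.png");crop(ct,340,150,110,110,5,"pics/t1.png")
cv2.imwrite("pics/a1.png",np.hstack([cv2.imread("pics/s1.png"),cv2.imread("pics/t1.png")])[:, :800*2])
a=cv2.imread("pics/a1.png"); cv2.imwrite("pics/a1.png",cv2.resize(a,(800,400)))
st(); to([.5285,-.1717,.182])
```

```text
{'time': 1.8, 'tool_pos': [0.5279, -0.1728, 0.2498], 'tcp_rot': [-3.0761, -0.6325, 0.0013], 'wrist_force': [-0.4336, -1.1603, -0.3954], 'torque': [-0.0179, -0.0513, -0.1011], 'width': 0.6069, 'q': [-0.3616, 0.0274, 1.8387, 0.0005, 1.2767, 0.8035]}
shift cm [ 0.107 -0.069  6.775]
x [ 9.189e-01  3.946e-01 -6.000e-04] y [ 0.3946 -0.9189 -0.0013] z [-1.e-03  9.e-04 -1.e+00]
```

View pics/a1.png

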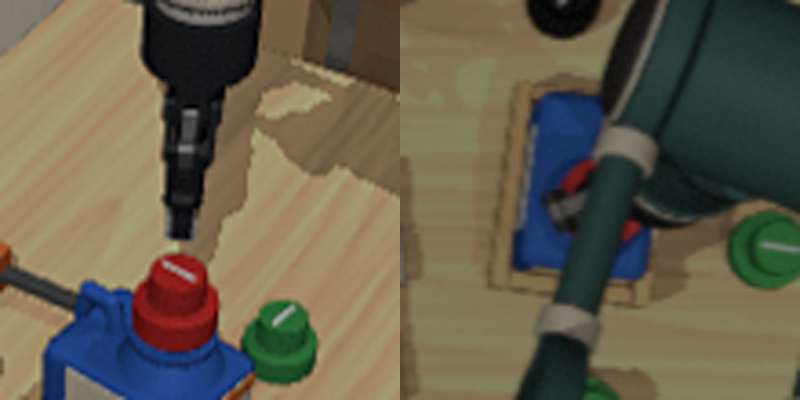

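The side view shows the fingers centred over the red cap. Now I'll descend close to the ledge.

Request:
servo_tool:
  plan:
    - [[0.03,-0.02,0.8,0,0,0],[0.06,-0.04,2.0,0,0,0],[0.08,-0.05,3.2,0,0,0],[0.09,-0.06,4.4,0,0,0],[0.1,-0.07,5.4,0,0,0],[0.1,-0.07,6.2,0,0,0],[0.1,-0.07,6.6,0,0,0],[0.1,-0.07,6.8,0,0,0],[0.1,-0.07,6.8,0,0,0]]

```text
time: 2.55
tool_pos: [0.5283, -0.1716, 0.1812]
tcp_rot: [-3.076, -0.633, 0.002]
wrist_force: [-0.5, -0.1, 0.0]
width: 0.605
```

```bash
python3 -c "
from h import *
st();to([.5285,-.1717,.174])"
```

```text
{'time': 2.55, 'tool_pos': [0.5283, -0.1716, 0.1812], 'tcp_rot': [-3.0756, -0.6327, 0.0025], 'wrist_force': [-0.4577, -0.0871, 0.0255], 'torque': [0.0073, 0.022, 0.063], 'width': 0.6049, 'q': [-0.3592, 0.0777, 1.9155, 0.0005, 1.1505, 0.8056]}
shift cm [0.017 0.021 0.716]
x [ 0.9188  0.3947 -0.0012] y [ 0.3947 -0.9188 -0.0018] z [-0.0018  0.0012 -1.    ]
```

Request:
servo_tool:
  plan:
    - [[0,0,0.1,0,0,0],[0,0,0.2,0,0,0],[0,0,0.3,0,0,0],[0,0,0.4,0,0,0],[0,0,0.5,0,0,0],[0,0,0.5,0,0,0]]

```text
time: 3.05
tool_pos: [0.5282, -0.1715, 0.1761]
tcp_rot: [-3.076, -0.633, 0.003]
wrist_force: [0.4, -0.3, 0.2]
width: 0.61
```

Request:
servo_tool:
  plan:
    - [[0,0,0.1,0,0,0],[0,0,0.2,0,0,0],[0,0,0.3,0,0,0],[0,0,0.3,0,0,0]]

```text
time: 3.38
tool_pos: [0.528, -0.1715, 0.1728]
tcp_rot: [-3.075, -0.633, 0.003]
wrist_force: [0.5, -0.7, -0.1]
width: 0.604
```

Request:
servo_tool:
  plan:
    - [[0,0,0.08,0,0,0],[0,0,0.16,0,0,0],[0,0,0.24,0,0,0],[0,0,0.24,0,0,0]]

```text
time: 3.72
tool_pos: [0.5281, -0.1715, 0.1707]
tcp_rot: [-3.075, -0.633, 0.003]
wrist_force: [-0.9, 0.4, 0.6]
width: 0.607
```

Request:
servo_tool:
  plan:
    - [[0,0,0.08,0,0,0],[0,0,0.16,0,0,0],[0,0,0.16,0,0,0]]

```text
time: 3.97
tool_pos: [0.5282, -0.1716, 0.1699]
tcp_rot: [-3.076, -0.633, 0.003]
wrist_force: [-1.8, 1.3, 5.7]
width: 0.611
```

Contact with the ledge reads 5.7 N at TCP z 0.170. I'll back off 1.8 mm and close on the grip.

Request:
servo_tool:
  plan:
    - [[0,0,-0.18,0,0,0],[0,0,-0.18,0,0,0],[0,0,-0.18,0,0,0],[0,0,-0.18,0,0,0],[0,0,-0.18,0,0,0],[0,0,-0.18,0,0,0]]
  claw: 3.6
  grip_force: 40

```text
time: 4.47
tool_pos: [0.5286, -0.1718, 0.1724]
tcp_rot: [-3.076, -0.633, 0.001]
wrist_force: [-0.7, -0.1, 6.0]
width: 0.475
```

```bash
python3 -c "
from h import *
st()"
```

```text
{'time': 4.4667, 'tool_pos': [0.5286, -0.1718, 0.1724], 'tcp_rot': [-3.0764, -0.6328, 0.001], 'wrist_force': [-0.6702, -0.0946, 6.0271], 'torque': [-0.0941, 0.1316, -0.055], 'width': 0.4754, 'q': [-0.3592, 0.0854, 1.9243, 0.0003, 1.1329, 0.8057]}
```

Request:
servo_tool:
  plan:
    - [[0,0,0,0,0,0],[0,0,0.1,0,0,0],[0,0,0.2,0,0,0],[0,0,0.3,0,0,0],[0,0,0.3,0,0,0]]
  claw: 3.0
  grip_force: 60

```text
time: 4.88
tool_pos: [0.5287, -0.1718, 0.1701]
tcp_rot: [-3.077, -0.633, 0.001]
wrist_force: [-2.6, 1.5, 7.7]
width: 0.47
```

Request:
servo_tool:
  plan:
    - [[0,0,0.1,0,0,0],[0,0,0.2,0,0,0],[0,0,0.3,0,0,0],[0,0,0.3,0,0,0]]

```text
time: 5.22
tool_pos: [0.5287, -0.1718, 0.1682]
tcp_rot: [-3.077, -0.633, 0.0]
wrist_force: [-4.3, 0.6, 9.9]
width: 0.473
```

Request:
servo_tool:
  plan:
    - [[0,0,0.1,0,0,0],[0,0,0.2,0,0,0],[0,0,0.3,0,0,0],[0,0,0.3,0,0,0]]

```text
time: 5.55
tool_pos: [0.5288, -0.1719, 0.1667]
tcp_rot: [-3.077, -0.633, 0.0]
wrist_force: [-5.0, 1.3, 11.7]
width: 0.469
```

```bash
python3 -c "
from h import *
st()"
```

```text
{'time': 5.55, 'tool_pos': [0.5288, -0.1719, 0.1667], 'tcp_rot': [-3.0769, -0.6331, 0.0], 'wrist_force': [-4.9966, 1.3235, 11.73], 'torque': [0.2639, 0.8041, -0.0461], 'width': 0.4686, 'q': [-0.3592, 0.0903, 1.9301, 0.0002, 1.1214, 0.8056]}
```

The force follows the 1.2 N/mm spring. I'll trim the sideways load while pressing on.

Request:
servo_tool:
  plan:
    - [[-0.05,-0.02,0.15,0,0,0],[-0.07,-0.02,0.25,0,0,0],[-0.07,-0.02,0.35,0,0,0],[-0.07,-0.02,0.35,0,0,0]]

```text
time: 5.88
tool_pos: [0.5287, -0.1719, 0.1653]
tcp_rot: [3.077, 0.633, 0.003]
wrist_force: [-4.3, 1.5, 13.5]
width: 0.472
```

Request:
servo_tool:
  plan:
    - [[-0.1,-0.04,0.15,0,0,0],[-0.15,-0.06,0.25,0,0,0],[-0.15,-0.06,0.35,0,0,0],[-0.15,-0.06,0.35,0,0,0]]

```text
time: 6.22
tool_pos: [0.5287, -0.1719, 0.1647]
tcp_rot: [3.076, 0.633, 0.008]
wrist_force: [-2.3, 3.3, 14.2]
width: 0.473
```

Request:
servo_tool:
  plan:
    - [[-0.07,-0.08,0.25,0,0,0],[-0.07,-0.08,0.35,0,0,0],[-0.07,-0.08,0.45,0,0,0],[-0.07,-0.08,0.45,0,0,0],[-0.07,-0.08,0.45,0,0,0]]

```text
time: 6.63
tool_pos: [0.5288, -0.1718, 0.1647]
tcp_rot: [3.075, 0.632, 0.012]
wrist_force: [-7.0, 1.7, 23.9]
width: 0.474
```

```bash
python3 -c "
from h import *
st();to([.5285,-.1717,.164])"
```

```text
{'time': 6.6333, 'tool_pos': [0.5288, -0.1718, 0.1647], 'tcp_rot': [3.0746, 0.6324, 0.0121], 'wrist_force': [-6.9575, 1.6659, 23.9161], 'torque': [0.6141, 1.5212, -0.0034], 'width': 0.4735, 'q': [-0.3602, 0.0869, 1.9378, 0.0021, 1.109, 0.804]}
shift cm [-0.025 -0.026  0.067]
x [0.9188 0.3947 0.007 ] y [ 0.3947 -0.9188  0.0041] z [ 0.0081 -0.001  -1.    ]
```

The cap has bottomed: force rose from 14 to 24 N with no travel, at z 0.1647. Now I'll turn anticlockwise (negative about tool z) while holding the press.

Request:
servo_tool:
  plan:
    - [[-0.14,-0.09,0.45,0,0,0],[-0.16,-0.09,0.45,0,0,-2],[-0.16,-0.09,0.45,0,0,-4],[-0.16,-0.09,0.45,0,0,-6],[-0.16,-0.09,0.45,0,0,-8],[-0.16,-0.09,0.45,0,0,-10],[-0.16,-0.09,0.45,0,0,-10]]

```text
time: 7.22
tool_pos: [0.5301, -0.1718, 0.1649]
tcp_rot: [3.004, 0.899, 0.022]
wrist_force: [-1.8, 3.0, 21.0]
width: 0.475
```

```bash
python3 -c "
from h import *
st();to([.5285,-.1717,.164])"
```

```text
{'time': 7.2167, 'tool_pos': [0.5301, -0.1718, 0.1649], 'tcp_rot': [3.0037, 0.8986, 0.022], 'wrist_force': [-1.7689, 3.039, 21.0039], 'torque': [0.7041, 0.6998, 0.0027], 'width': 0.4749, 'q': [-0.3604, 0.0843, 1.9402, 0.004, 1.1022, 0.6272]}
shift cm [-0.124 -0.097  0.09 ]
x [0.8356 0.5492 0.0117] y [ 0.5491 -0.8357  0.01  ] z [ 0.0152 -0.0019 -0.9999]
```

```bash
cat >> h.py <<'E'
def turnplan(dw_mm, yaws, tiltgain=1.3):
    """rows holding world shift dw_mm from the measured pose, tool z put back to vertical, yaw ramp (deg, +=anticlockwise)"""
    s=bot.read_state(); r=R.from_rotvec(s["tcp_rot"]); M=r.as_matrix(); z=M[:,2]
    w=np.cross(z,[0,0,-1])*tiltgain
    d=r.inv().apply(np.array(dw_mm)/10)
    print("shift",np.round(d,2),"tilt deg",np.round(np.degrees(np.arcsin(z[:2])),2))
    for i,y in enumerate(yaws):
        g=min(1,(i+1)/3)
        T=R.from_rotvec([0,0,np.radians(y)])*R.from_rotvec(w*g)*r
        print(np.round(np.degrees((r.inv()*T).as_rotvec()),2).tolist())
def yaw():
    M=R.from_rotvec(bot.read_state()["tcp_rot"]).as_matrix(); return np.degrees(np.arctan2(M[1,0],M[0,0]))
E
python3 -c "
from h import *
print(yaw()); turnplan([-1.5,.8,-4.5],[1,3,5,7,9,11,13,15,15])"
```

```text
33.31418920244597
shift [-0.09 -0.15  0.45] tilt deg [ 0.87 -0.11]
[0.26, -0.28, -1.0]
[0.52, -0.56, -3.0]
[0.76, -0.85, -5.0]
[0.77, -0.84, -7.0]
[0.78, -0.83, -9.0]
[0.79, -0.83, -11.0]
[0.79, -0.82, -13.0]
[0.8, -0.81, -15.0]
[0.8, -0.81, -15.0]
```

Request:
servo_tool:
  plan:
    - [[-0.09,-0.15,0.45,0.26,-0.28,-1],[-0.09,-0.15,0.45,0.52,-0.56,-3],[-0.09,-0.15,0.45,0.77,-0.85,-5],[-0.09,-0.15,0.45,0.77,-0.84,-7],[-0.09,-0.15,0.45,0.78,-0.83,-9],[-0.09,-0.15,0.45,0.79,-0.83,-11],[-0.09,-0.15,0.45,0.79,-0.82,-13],[-0.09,-0.15,0.45,0.8,-0.81,-15],[-0.09,-0.15,0.45,0.8,-0.81,-15]]

```text
time: 7.97
tool_pos: [0.5308, -0.1712, 0.1647]
tcp_rot: [2.865, 1.286, 0.0]
wrist_force: [-3.3, 3.0, 19.7]
width: 0.473
```

```bash
python3 -c "
from h import *
st();print(yaw()); turnplan([-1.5,.8,-4.5],[1,3,5,7,9,11,13,15,15])"
```

```text
{'time': 7.9667, 'tool_pos': [0.5308, -0.1712, 0.1647], 'tcp_rot': [2.8647, 1.2863, 0.0004], 'wrist_force': [-3.2677, 3.0359, 19.6744], 'torque': [0.6713, 0.7745, 0.0635], 'width': 0.4733, 'q': [-0.3561, 0.0945, 1.9295, -0.0008, 1.1165, 0.371]}
48.36166165034361
shift [-0.04 -0.17  0.45] tilt deg [ 0.05 -0.06]
[0.03, 0.01, -1.0]
[0.07, 0.02, -3.0]
[0.1, 0.02, -5.0]
[0.1, 0.02, -7.0]
[0.1, 0.03, -9.0]
[0.1, 0.03, -11.0]
[0.1, 0.03, -13.0]
[0.1, 0.03, -15.0]
[0.1, 0.03, -15.0]
```

```bash
python3 -c "
from h import *
turnplan([-2.5,.3,-5],[1,3,5,7,9,11,13,15,15],1.0)
cs=viewer.read_camera('side'); crop(cs,310,100,110,90,7,'pics/s2.png')"
```

```text
shift [-0.14 -0.21  0.5 ] tilt deg [ 0.05 -0.06]
[0.03, 0.01, -1.0]
[0.05, 0.01, -3.0]
[0.08, 0.02, -5.0]
[0.08, 0.02, -7.0]
[0.08, 0.02, -9.0]
[0.07, 0.02, -11.0]
[0.07, 0.02, -13.0]
[0.07, 0.03, -15.0]
[0.07, 0.03, -15.0]
```

View pics/s2.png

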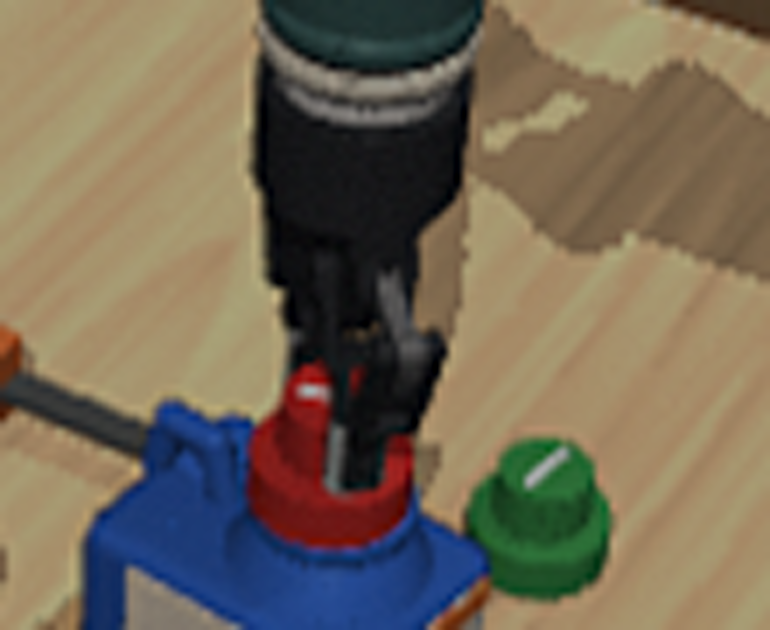

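The view shows the finger pressing on the ledge at about crop (355,480). The cap-top mark at about (312,391) now lies near level, where before it sloped down to the right, so the cap is turning. I'll continue.

Request:
servo_tool:
  plan:
    - [[-0.14,-0.21,0.5,0.03,0.01,-1],[-0.14,-0.21,0.5,0.05,0.01,-3],[-0.14,-0.21,0.5,0.08,0.02,-5],[-0.14,-0.21,0.5,0.08,0.02,-7],[-0.14,-0.21,0.5,0.08,0.02,-9],[-0.14,-0.21,0.5,0.07,0.02,-11],[-0.14,-0.21,0.5,0.07,0.02,-13],[-0.14,-0.21,0.5,0.07,0.02,-13]]

```text
time: 8.68
tool_pos: [0.5302, -0.1709, 0.1647]
tcp_rot: [2.699, 1.602, 0.006]
wrist_force: [-6.0, 3.1, 24.1]
width: 0.471
```

```bash
python3 -c "
from h import *
st();print(yaw()-23.3); turnplan([-2.5,.3,-4.8],[1,2,3,4,5,6,7,8,8])"
```

```text
{'time': 8.6833, 'tool_pos': [0.5302, -0.1709, 0.1647], 'tcp_rot': [2.6993, 1.6016, 0.0056], 'wrist_force': [-5.9837, 3.1257, 24.11], 'torque': [0.7808, 1.4252, 0.0012], 'width': 0.4713, 'q': [-0.3572, 0.091, 1.9333, 0.001, 1.1128, 0.1421]}
38.06639285194578
shift [-0.09 -0.24  0.48] tilt deg [ 0.26 -0.04]
[0.11, -0.04, -1.0]
[0.22, -0.07, -2.0]
[0.32, -0.11, -3.0]
[0.32, -0.11, -4.0]
[0.32, -0.11, -5.0]
[0.32, -0.11, -6.0]
[0.33, -0.11, -7.0]
[0.33, -0.1, -8.0]
[0.33, -0.1, -8.0]
```

Request:
servo_tool:
  plan:
    - [[-0.14,-0.24,0.48,0.1,-0.04,-1],[-0.14,-0.24,0.48,0.2,-0.07,-3],[-0.14,-0.24,0.48,0.3,-0.1,-5],[-0.14,-0.24,0.48,0.3,-0.1,-7],[-0.14,-0.24,0.48,0.3,-0.1,-9],[-0.14,-0.24,0.48,0.3,-0.1,-9]]

```text
time: 9.18
tool_pos: [0.5299, -0.1711, 0.1647]
tcp_rot: [2.564, 1.809, 0.006]
wrist_force: [-3.2, 3.5, 22.0]
width: 0.479
```

```bash
python3 -c "
from h import *
st();print(yaw()-23.3); turnplan([-3,.3,-4.8],[1,2,3,4,5,6,7,8,8])"
```

```text
{'time': 9.1833, 'tool_pos': [0.5299, -0.1711, 0.1647], 'tcp_rot': [2.5637, 1.8094, 0.0056], 'wrist_force': [-3.2009, 3.4829, 22.0101], 'torque': [0.6705, 0.9824, 0.0057], 'width': 0.4788, 'q': [-0.3576, 0.0904, 1.9339, 0.001, 1.1122, -0.0165]}
47.12952921689339
shift [-0.07 -0.3   0.48] tilt deg [ 0.29 -0.05]
[0.13, -0.02, -1.0]
[0.25, -0.03, -2.0]
[0.38, -0.05, -3.0]
[0.38, -0.05, -4.0]
[0.38, -0.05, -5.0]
[0.38, -0.05, -6.0]
[0.38, -0.05, -7.0]
[0.38, -0.05, -8.0]
[0.38, -0.05, -8.0]
```

Request:
servo_tool:
  plan:
    - [[-0.06,-0.28,0.48,0.1,0,-1.5],[-0.06,-0.28,0.48,0.2,0,-3],[-0.06,-0.28,0.48,0.3,0,-4.5],[-0.06,-0.28,0.48,0.3,0,-6],[-0.06,-0.28,0.48,0.3,0,-6]]

```text
time: 9.6
tool_pos: [0.5301, -0.1711, 0.1648]
tcp_rot: [2.464, 1.941, 0.008]
wrist_force: [-3.3, 2.3, 20.3]
width: 0.476
```

```bash
python3 -c "
from h import *
st();print(yaw()-23.3); turnplan([-2.8,.3,-4.8],[2,4,6,6])"
```

```text
{'time': 9.6, 'tool_pos': [0.5301, -0.1711, 0.1648], 'tcp_rot': [2.4639, 1.9413, 0.0082], 'wrist_force': [-3.3262, 2.289, 20.3228], 'torque': [0.6511, 0.7813, 0.0097], 'width': 0.4761, 'q': [-0.3581, 0.0894, 1.9348, 0.0022, 1.1106, -0.1228]}
53.167355838649016
shift [-0.04 -0.28  0.48] tilt deg [ 0.41 -0.03]
[0.18, -0.02, -2.0]
[0.35, -0.04, -4.0]
[0.52, -0.07, -6.0]
[0.52, -0.07, -6.0]
```

Request:
servo_tool:
  plan:
    - [[-0.04,-0.28,0.5,0.2,0,-1.5],[-0.04,-0.28,0.5,0.35,0,-3],[-0.04,-0.28,0.5,0.5,0,-4.5],[-0.04,-0.28,0.5,0.5,0,-6],[-0.04,-0.28,0.5,0.5,0,-6]]

```text
time: 10.02
tool_pos: [0.5302, -0.1711, 0.1647]
tcp_rot: [2.359, 2.069, 0.006]
wrist_force: [-3.0, 3.0, 21.8]
width: 0.472
```

```bash
python3 -c "
from h import *
st();print(yaw()-23.3); turnplan([-2.8,.3,-5],[2,4,6,6])"
```

```text
{'time': 10.0167, 'tool_pos': [0.5302, -0.1711, 0.1647], 'tcp_rot': [2.3594, 2.0691, 0.006], 'wrist_force': [-2.9698, 3.0188, 21.8064], 'torque': [0.5751, 0.8977, -0.0857], 'width': 0.4722, 'q': [-0.358, 0.0909, 1.9333, 0.0019, 1.1125, -0.2279]}
59.19950479755373
shift [-0.01 -0.28  0.5 ] tilt deg [ 0.3  -0.01]
[0.13, -0.01, -2.0]
[0.26, -0.02, -4.0]
[0.39, -0.03, -6.0]
[0.39, -0.03, -6.0]
```

Request:
servo_tool:
  plan:
    - [[-0.01,-0.28,0.5,0.15,0,-1],[-0.01,-0.28,0.5,0.3,0,-2],[-0.01,-0.28,0.5,0.4,0,-3],[-0.01,-0.28,0.5,0.4,0,-3]]

```text
time: 10.35
tool_pos: [0.53, -0.1713, 0.1647]
tcp_rot: [2.305, 2.13, 0.004]
wrist_force: [-4.1, 3.6, 21.8]
width: 0.471
```

```bash
python3 -c "
from h import *
st();print(yaw()-23.3); turnplan([-2.8,.3,-5],[2,4,6,6])"
```

```text
{'time': 10.35, 'tool_pos': [0.53, -0.1713, 0.1647], 'tcp_rot': [2.3047, 2.1302, 0.0043], 'wrist_force': [-4.0835, 3.5943, 21.8023], 'torque': [0.4863, 1.0345, -0.2314], 'width': 0.4715, 'q': [-0.3579, 0.0912, 1.9331, 0.0011, 1.1132, -0.2797]}
62.19357345209279
shift [ 0.01 -0.28  0.5 ] tilt deg [ 0.24 -0.03]
[0.1, 0.01, -2.0]
[0.21, 0.02, -4.0]
[0.31, 0.02, -6.0]
[0.31, 0.02, -6.0]
```

Request:
servo_tool:
  plan:
    - [[0.01,-0.28,0.5,0.1,0,-1],[0.01,-0.28,0.5,0.2,0,-2],[0.01,-0.28,0.5,0.25,0,-2],[0.01,-0.28,0.5,0.25,0,-2]]

```text
time: 10.68
tool_pos: [0.5298, -0.1713, 0.1647]
tcp_rot: [2.267, 2.168, 0.005]
wrist_force: [-3.8, 3.6, 23.2]
width: 0.473
```

```bash
python3 -c "
from h import *
st();print(yaw()-23.3); turnplan([-2.8,.3,-5],[2,4,6,6])"
```

```text
{'time': 10.6833, 'tool_pos': [0.5298, -0.1713, 0.1647], 'tcp_rot': [2.2669, 2.1677, 0.0054], 'wrist_force': [-3.7992, 3.5985, 23.1865], 'torque': [0.5631, 1.0806, -0.3295], 'width': 0.473, 'q': [-0.358, 0.0896, 1.9347, 0.001, 1.1112, -0.3137]}
64.13873821687682
shift [ 0.02 -0.28  0.5 ] tilt deg [ 0.34 -0.08]
[0.15, 0.04, -2.0]
[0.3, 0.07, -4.0]
[0.45, 0.09, -6.0]
[0.45, 0.09, -6.0]
```

The end stop is felt: torque about z was -0.09, -0.23 and -0.33 N m at 59, 62 and 64°, after about 0 before that. I'll ease off about 1.5° and lift gently, watching for resistance.

Request:
servo_tool:
  plan:
    - [[0,-0.15,0.3,0.2,0,0.5],[0,-0.08,0.1,0.2,0,1],[0,-0.05,-0.1,0.2,0,1.5],[0,-0.05,-0.25,0.2,0,1.5],[0,-0.05,-0.4,0.2,0,1.5],[0,-0.05,-0.55,0.2,0,1.5],[0,-0.05,-0.7,0.2,0,1.5],[0,-0.05,-0.8,0.2,0,1.5],[0,-0.05,-0.8,0.2,0,1.5]]

```text
time: 11.43
tool_pos: [0.5293, -0.1714, 0.1726]
tcp_rot: [2.297, 2.14, 0.001]
wrist_force: [0.3, -0.7, 2.0]
width: 0.473
```

```bash
python3 -c "
from h import *
st();print(yaw()-23.3); turnplan([0,0,10],[0])"
```

```text
{'time': 11.4333, 'tool_pos': [0.5293, -0.1714, 0.1726], 'tcp_rot': [2.297, 2.1396, 0.0013], 'wrist_force': [0.2739, -0.7339, 2.0384], 'torque': [-0.18, 0.1022, -0.1422], 'width': 0.4726, 'q': [-0.3577, 0.0838, 1.9256, -0.0004, 1.1296, -0.2866]}
62.635141760785686
shift [-0.  0. -1.] tilt deg [ 0.13 -0.07]
[0.06, 0.03, -0.0]
```

Request:
servo_tool:
  plan:
    - [[0,0,-0.15,0.05,0,0],[0,0,-0.3,0.05,0,0],[0,0,-0.45,0.05,0,0],[0,0,-0.6,0.05,0,0],[0,0,-0.6,0.05,0,0]]

```text
time: 11.85
tool_pos: [0.5283, -0.1711, 0.1779]
tcp_rot: [-2.299, -2.141, 0.001]
wrist_force: [-2.3, -0.9, -2.6]
width: 0.47
```

```bash
python3 -c "
from h import *
st()"
```

```text
{'time': 11.85, 'tool_pos': [0.5283, -0.1711, 0.1779], 'tcp_rot': [-2.2986, -2.1413, 0.0013], 'wrist_force': [-2.3398, -0.9208, -2.579], 'torque': [-0.0754, 0.3126, -0.135], 'width': 0.4704, 'q': [-0.3576, 0.0793, 1.9201, -0.0008, 1.1427, -0.2864]}
```

Request:
servo_tool:
  plan:
    - [[-0.03,0,-0.15,0,0,0],[-0.03,0,-0.3,0,0,0],[-0.03,0,-0.45,0,0,0],[-0.03,0,-0.6,0,0,0],[-0.03,0,-0.6,0,0,0]]

```text
time: 12.27
tool_pos: [0.529, -0.1715, 0.185]
tcp_rot: [2.298, 2.141, 0.0]
wrist_force: [-0.0, 0.0, -0.0]
width: 0.472
```

```bash
python3 -c "
from h import *
st()"
```

```text
{'time': 12.2667, 'tool_pos': [0.529, -0.1715, 0.185], 'tcp_rot': [2.2975, 2.1407, 0.0002], 'wrist_force': [-0.0245, 0.0231, -0.0222], 'torque': [-0.0102, -0.0206, 0.0105], 'width': 0.4717, 'q': [-0.3579, 0.0736, 1.9126, -0.0005, 1.1542, -0.2871]}
```

Request:
servo_tool:
  plan:
    - [[0,0,-0.5,0,0,0],[0,0,-1.5,0,0,0],[0,0,-2.5,0,0,0],[0,0,-3.5,0,0,0],[0,0,-4.5,0,0,0],[0,0,-5.5,0,0,0],[0,0,-6.0,0,0,0],[0,0,-6.0,0,0,0]]

```text
time: 12.93
tool_pos: [0.53, -0.1718, 0.2473]
tcp_rot: [2.295, 2.138, 0.003]
wrist_force: [-0.4, 0.1, 0.6]
width: 0.476
```

```bash
python3 -c "
from h import *
st()
cs=viewer.read_camera('side'); crop(cs,300,80,110,100,7,'pics/s3.png')
to([.499,.168,.1])"
```

```text
{'time': 12.9333, 'tool_pos': [0.53, -0.1718, 0.2473], 'tcp_rot': [2.2951, 2.1384, 0.0027], 'wrist_force': [-0.4329, 0.1425, 0.5895], 'torque': [-0.027, 0.029, -0.0345], 'width': 0.476, 'q': [-0.3579, 0.0282, 1.8425, -0.0005, 1.266, -0.287]}
shift cm [33.684 -5.48  14.544]
x [ 0.0706  0.9975 -0.0015] y [ 0.9975 -0.0706  0.0029] z [ 0.0028 -0.0017 -1.    ]
```

View pics/s3.png

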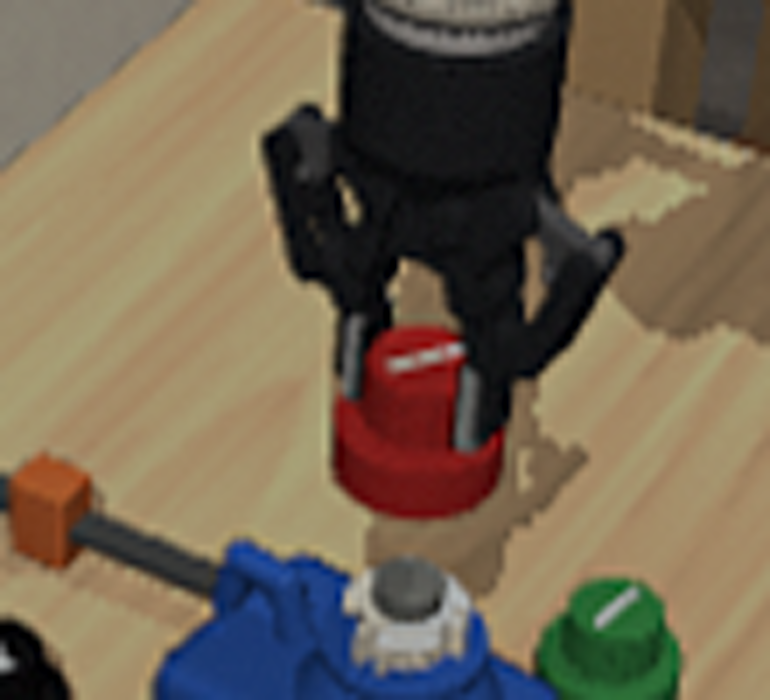

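The picture shows the cap off and held level at crop (420,430), and the bare neck below at (410,610). Next I'll carry it over the tray.

Request:
servo_tool:
  plan:
    - [[1.0,-0.16,0,0,0,0],[3.0,-0.49,0,0,0,0],[5.5,-0.9,0,0,0,0],[8.0,-1.3,0,0,0,0],[10.5,-1.7,0,0,0,0],[13.0,-2.1,0,0,0,0],[15.5,-2.5,0,0,0,0],[18.0,-2.9,0,0,0,0],[20.5,-3.3,0,0,0,0],[23.0,-3.7,0,0,0,0],[25.5,-4.1,0,0,0,0],[28.0,-4.6,1.0,0,0,0],[30.5,-5.0,2.5,0,0,0],[32.3,-5.3,4.0,0,0,0],[33.3,-5.4,6.0,0,0,0],[33.7,-5.5,8.0,0,0,0],[33.7,-5.5,10.0,0,0,0],[33.7,-5.5,11.5,0,0,0],[33.7,-5.5,12.5,0,0,0],[33.7,-5.5,13.0,0,0,0]]

```text
time: 14.65
tool_pos: [0.4967, 0.1682, 0.113]
tcp_rot: [2.297, 2.141, -0.004]
wrist_force: [0.3, -0.1, -0.8]
width: 0.471
```

```bash
python3 -c "
from h import *
st()
cs=viewer.read_camera('side'); crop(cs,230,150,130,190,4,'pics/s4.png')
to([.499,.168,.034]); turnplan([0,0,0],[0,0,0],1)"
```

```text
{'time': 14.65, 'tool_pos': [0.4967, 0.1682, 0.113], 'tcp_rot': [2.2974, 2.1413, -0.0043], 'wrist_force': [0.3127, -0.1253, -0.8252], 'torque': [0.0352, 0.0465, 0.0065], 'width': 0.4714, 'q': [0.2804, 0.0881, 2.041, -0.0025, 1.0145, 0.352]}
shift cm [0.031 0.213 7.905]
x [ 0.0705  0.9975 -0.0027] y [ 9.975e-01 -7.050e-02 -9.000e-04] z [-0.0011 -0.0026 -1.    ]
shift [0. 0. 0.] tilt deg [-0.06 -0.15]
[-0.02, 0.05, 0.0]
[-0.03, 0.1, -0.0]
[-0.05, 0.15, -0.0]
```

View pics/s4.png

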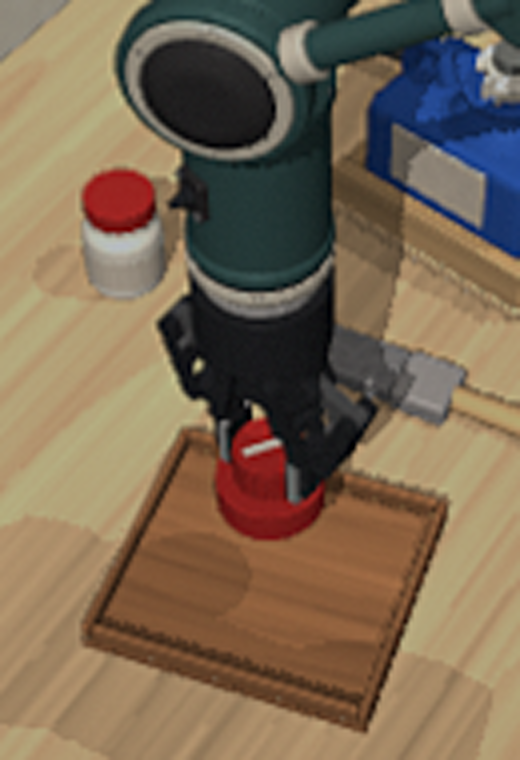

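The cap hangs upright over the tray, at about crop (268,490). I'll lower it to just above the floor, then feel for contact.

Request:
servo_tool:
  plan:
    - [[0,0.05,0.8,0,0.05,0],[0,0.1,2.0,0,0.1,0],[0,0.15,3.3,0,0.1,0],[0,0.2,4.6,0,0.1,0],[0,0.2,5.8,0,0.1,0],[0,0.2,6.7,0,0.1,0],[0,0.2,7.3,0,0.1,0],[0,0.2,7.7,0,0.1,0],[0,0.2,7.9,0,0.1,0],[0,0.2,7.9,0,0.1,0]]

```text
time: 15.53
tool_pos: [0.4988, 0.1677, 0.0338]
tcp_rot: [-2.298, -2.142, 0.002]
wrist_force: [-0.6, -0.0, 0.2]
width: 0.47
```

Request:
servo_tool:
  plan:
    - [[0,0,0.08,0,0,0],[0,0,0.16,0,0,0],[0,0,0.24,0,0,0],[0,0,0.32,0,0,0],[0,0,0.32,0,0,0]]

```text
time: 15.95
tool_pos: [0.4989, 0.1677, 0.0307]
tcp_rot: [-2.298, -2.142, 0.002]
wrist_force: [-0.5, 0.6, -0.6]
width: 0.473
```

Request:
servo_tool:
  plan:
    - [[0,0,0.05,0,0,0],[0,0,0.1,0,0,0],[0,0,0.15,0,0,0],[0,0,0.15,0,0,0]]

```text
time: 16.28
tool_pos: [0.4988, 0.1677, 0.0291]
tcp_rot: [-2.298, -2.142, 0.002]
wrist_force: [0.9, -0.6, -0.0]
width: 0.474
```

Request:
servo_tool:
  plan:
    - [[0,0,0.04,0,0,0],[0,0,0.08,0,0,0],[0,0,0.12,0,0,0],[0,0,0.12,0,0,0]]

```text
time: 16.62
tool_pos: [0.4988, 0.1677, 0.0286]
tcp_rot: [-2.298, -2.142, 0.003]
wrist_force: [-3.1, -0.3, 6.1]
width: 0.474
```

Touched down at 6 N, at the expected height. Now I'll ease off and open.

Request:
servo_tool:
  plan:
    - [[0,0,0,0,0,0],[0,0,0,0,0,0],[0,0,0,0,0,0]]

```text
time: 16.87
tool_pos: [0.499, 0.1677, 0.0287]
tcp_rot: [-2.298, -2.142, 0.002]
wrist_force: [0.6, -0.4, 0.6]
width: 0.474
```

Request:
servo_tool:
  plan:
    - [[0,0,0,0,0,0],[0,0,0,0,0,0],[0,0,0,0,0,0],[0,0,0,0,0,0],[0,0,0,0,0,0],[0,0,0,0,0,0]]
  claw: 5.6

```text
time: 17.37
tool_pos: [0.499, 0.1677, 0.0286]
tcp_rot: [-2.298, -2.142, 0.002]
wrist_force: [0.1, -0.1, -0.9]
width: 0.655
```

```bash
python3 -c "
from h import *
st()
cs=viewer.read_camera('side'); crop(cs,230,230,130,110,6,'pics/s5.png')"
```

```text
{'time': 17.3667, 'tool_pos': [0.499, 0.1677, 0.0286], 'tcp_rot': [-2.2984, -2.1417, 0.0021], 'wrist_force': [0.0635, -0.0937, -0.8766], 'torque': [-0.0941, -0.0117, -0.0118], 'width': 0.6546, 'q': [0.2773, 0.2039, 2.0926, -0.0008, 0.8462, 0.3484]}
```

View pics/s5.png

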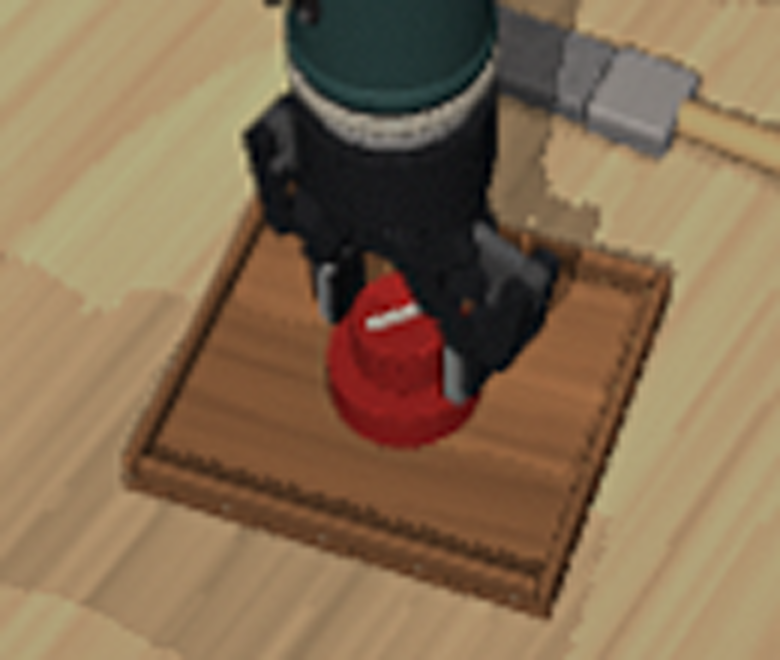

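The cap stands upright on the tray floor at about crop (403,370), and both pads are clear of the grip. I'll retreat straight up.

Request:
servo_tool:
  plan:
    - [[0,0,-0.3,0,0,0],[0,0,-0.8,0,0,0],[0,0,-1.6,0,0,0],[0,0,-2.6,0,0,0],[0,0,-3.8,0,0,0],[0,0,-5.0,0,0,0],[0,0,-7.0,0,0,0],[0,0,-9.5,0,0,0],[0,0,-12.0,0,0,0],[0,0,-14.5,0,0,0],[0,0,-17.0,0,0,0],[0,0,-19.0,0,0,0],[0,0,-20.0,0,0,0],[0,0,-20.0,0,0,0],[0,0,-20.0,0,0,0]]

```text
time: 18.67
tool_pos: [0.4993, 0.168, 0.2293]
tcp_rot: [2.298, 2.141, 0.0]
wrist_force: [-0.4, -0.6, -0.9]
width: 0.652
```

```bash
python3 -c "
from h import *
st()
cs=viewer.read_camera('side'); cv2.imwrite('pics/s6.png',cs['color'][:,:,::-1]); crop(cs,230,230,130,110,6,'pics/s6c.png')"
```

```text
{'time': 18.6667, 'tool_pos': [0.4993, 0.168, 0.2293], 'tcp_rot': [2.2979, 2.1413, 0.0], 'wrist_force': [-0.4415, -0.5845, -0.8749], 'torque': [-0.0924, -0.0075, -0.0072], 'width': 0.6518, 'q': [0.2776, -0.0164, 1.9208, -0.0006, 1.2369, 0.3483]}
```

View pics/s6.png

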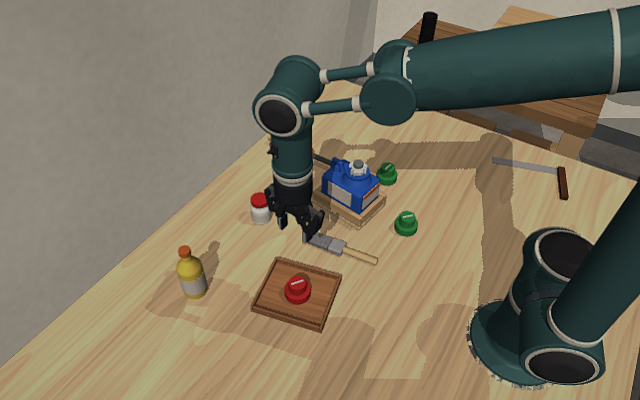

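View pics/s6c.png

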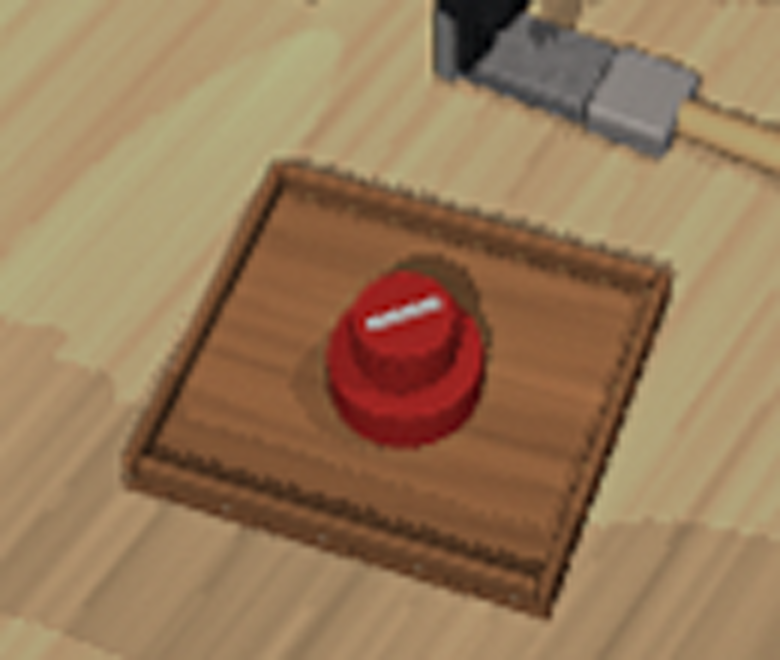

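The cap stands upright in the middle of the tray at image (297,290). The neck is bare at (358,168), the bystanders look unmoved, and the gripper is clear. I'm handing the job in.

```bash
python3 -c "
from workcell import finish_job
print(finish_job())"
```

```text
the job is handed in; nothing more can be done
None
```

The jug is open and its red cap stands upright on its skirt, released, near the middle of the wooden tray. I handed the job in at about 18.7 s, with the gripper about 0.2 m above the tray, touching nothing.

- **Press:** The cap bottomed about 8 mm down. Force rose from 14 to 24 N with no further travel, and I held it at 20–24 N during the turn.
- **Turn:** Torque stayed near zero until about 59°, then rose to 0.33 N m at 64°, which I took as the end stop. The slope was about 0.05 N m per degree against the 0.087 expected. I put this down to give or slight slip in the grip.
- **Lift:** I eased off about 1.5° and lifted. Resistance was brief, at most about 3 N, and a picture showed the cap off and the neck bare.
- **Placing:** The cap touched the tray floor at 6 N, and I eased to zero before opening the fingers.
- **Last checks:** The final side picture shows the cap upright near the tray's centre. The jar, glue and brush look where they were. I did not measure their positions or check the clamp separately, and took no final top view.

The wrist force was 25 N or less in every reading I took. It included a sideways load of up to 7 N while pressing, which I trimmed as I went.

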